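# Load the sample reader and start the scan

## Robot

A 6-joint arm with a two-finger parallel gripper is mounted at the origin on the work surface. World frame = base frame: x ahead of the robot, y to its left, z up, the work surface at z = 0. Lengths are in mm, angles in degrees, forces in N, time in s.
With the tool pointing down it reaches from about 350 to 800 mm from the base axis. Payload 7.3 kg.
Tool frame: the origin (TCP) lies midway between the tips of the shut fingers; the grasp point (between the pads) lies 19 mm behind it; x points along the fingers, y is the direction in which the jaws open and shut, and the axes are right-handed (so a half turn about x gives the same grasp; the last joint's range is limited). The gripper opens to 85 mm and grips with 20 to 120 N. Pads are 22 mm wide; open, the fingers measure 114 mm over their backs; the gripper's body (76 mm by 85 mm) begins 54 mm behind the grasp point. The pads swing forward as they close: fully open they stand 13 mm farther back than shut.
Start: joints at [-77.808, 19.595, 87.324, -0, 73.075, -8.365], TCP at [184.377, -491.579, 231.322] pointing down, gripper open.
Joint ranges: [-145.02, 145.02], [-44.19, 115.74], [2.07, 154.8], [-57.11, 237.11], [16.16, 152.29], [-177.93, 177.93]. Speed limits (degrees/s): [147.25, 147.25, 180, 180, 180, 180].

## Interface

Orientations are given as [roll, pitch, yaw] about the fixed x, y, z axes, in that order (R = Rz(yaw) Ry(pitch) Rx(roll)).
In Python, from station import r gives the robot as it stands. Calls block until the motion is done:
- r.reach(position, orientation): joint-space move of the TCP to a pose.
- r.movel(position, v=150, rotation=None, guard=None): straight line of the TCP; rotation=None keeps the orientation; v is the mean speed in mm/s. With guard (N) it stops when the force on the tool has changed by that much, and returns True; else False.
- r.set_joints(angles): joint-space move.
- r.command_gripper(opening): finger opening in mm; the grip force is fixed at half the most; returns when the fingers have stopped.
- r.hold(seconds).
- r.ik(position, orientation): joint angles nearest the present ones, or None.
- r.state(): the state.
- r.get_image(name): name is "scene" or "side" or "wrist"; returns the picture (420x560x3 uint8, red, green, blue); there is no depth.
- r.get_calibration(name): a dict with "camera_matrix" (3x3 intrinsics, pixels), "world_from_camera" (4x4, takes a point from camera to world coordinates). Camera axes: x right, y up, looking along -z (the intrinsics and any distortion apply to the point x, -y, -z); pixel columns grow to the right and rows downward; lengths in mm; the calibration is good to about 2 mm. A picture is of the moment at which its call begins: read the wrist's pose just before it. get_calibration takes no time and is no camera call; for the wrist camera it gives the pose at the moment of the call.
A pose or a line that the arm cannot do raises r.PlanningError and nothing moves.
- r.sign_off(): hands the job in, once; it reports no verdict.
The state is a dict: "time_s": time; "joint_positions": joint angles; "joint_velocities": joint speeds; "effort": joint torques, N m; "eef_pos": TCP position; "orientation": TCP orientation; "force": force on the tool from outside, world axes, zero at the start; "wrist_torque": the same for the moment, N m; "grip_width": finger opening in mm.
Only numpy, scipy, OpenCV 4.12 (cv2) and the standard library are available. Lean on these libraries where they do the work, as an engineer would, in place of code of your own. Each camera call takes 0.05 s, during which the arm holds its last target. There are 200 camera calls.

## Task

Two screw-cap sample pots lie on their sides at the foot of the reader's sloped two-lane gutter: push the longer one up its lane with the fingertips, over the small roller ridge near the top, until it sits against the end stop and stays there by itself. Then press the round scan button that stands on the bench fully down. Do not pick up or lift either pot, do not press the button before the pot is home, and leave the shorter pot and everything else where they are.

Things in the scene. Friction and masses are not known exactly. Their poses are not given: they have to be found in the camera images.
- long_pot: the longer sample pot, a plain cylinder to roll: 60 mm long, 44 mm diameter, about 90 g, slick plastic (friction about 0.35), blue screw cap at one end; lies on its side across one of the two lanes. Origin at its centre (22 mm above the lane floor); its y axis runs along its length, its x and z axes turn as it rolls. Let go on the slope it rolls back to the foot nubs
- short_pot: the shorter sample pot, same diameter, 36 mm long, lying in the other lane; leave it. Origin at its centre, y along its length
- trough: the fixed aluminium two-lane gutter. Origin on the floor surface midway between the lanes; x runs up the slope (0.12 rad above level) to the end stop, y across the lanes, z square to the floor. Lane centre lines at y = +40 and -40 mm, lanes 68 mm wide, floor from x = -125 to 115 mm. Side and middle walls only 10 mm high
- foot (a point): point on the gutter's midline (y = 0) at gutter x = -98 mm: in each lane a cross pair of round nubs 3 mm high, against which the pots rest at the start, their centres at x = -85 mm
- ridge (a point): point on the gutter's midline at gutter x = 68 mm: in each lane the ridge, a free-turning steel cross roller that stands 3 mm proud of the floor. It takes only a few newtons to push a pot over it; a pot past it does not roll back
- stop (a point): point on the gutter's midline at gutter x = 105 mm, at floor level: the face of the end stop, 36 mm high. A pot that is home lies between ridge and stop, centre at x = 81 to 83 mm. The white reader housing begins about 15 mm behind this face; it is 190 mm wide, its top 115 mm above the bench
- scan (a joint): the scan button's travel in m: 0 up, 0.006 fully down; springs back, about 4 N to push it fully down
- scan_top (a point): centre of the top face of the scan button, a white round cap 36 mm in diameter standing 10 mm out of a round grey housing (52 mm diameter, 12 mm high) that is fixed to the bench, left or right of the gutter; top face 22 mm above the bench; pressed straight down
- tip_rack: closed grey pipette-tip box, 80 x 115 x 50 mm high; origin at the centre of its underside; leave it where it is
- reagent: amber screw-cap bottle, 60 mm diameter, 130 mm tall; origin at the centre of its underside; leave it where it is
- jar: clear jar with a white lid, 58 mm diameter, 80 mm tall; origin at the centre of its underside; leave it where it is
- dish: flat clear culture dish, 92 mm diameter, 17 mm high; origin at the centre of its underside; leave it where it is
- slide_box: small grey slide box, 45 x 60 x 20 mm high, lying on top of the reader housing; origin at the centre of its underside; leave it where it is
- timer: white bench timer with a dark screen, 50 x 60 x 24 mm high; origin at the centre of its underside; leave it where it is
Mind the look-alikes: they are no part of the job. What is shaped like the long_pot but red is not meant. Leave any red look-alike of the part that bears scan alone.

How it is judged:
By the outcome, as a careful person would: the job done as asked, in the order asked, and still so for the second after the job is handed in, with the robot touching nothing.
It also fails if it takes over 53 s, if anything falls off the work surface, if the arm or the gripper's body presses on something with over 40 N, if the wrist force passes 120 N, or if a joint passes its speed limit or range.

## Working session

There is one attempt and no reset: what is moved stays moved. The work goes in short steps, each a Python script; the robot and the scene stay as the last script left them, time stands still between calls to the robot, and variables do not carry over. Pictures are saved under pics/ and viewed, about 8 in all and at most 12, crops included, and the job is handed in when it is done.

```bash
mkdir -p pics
python3 - <<'E'
from station import r
import cv2,json
for n in("scene","side"):
    cv2.imwrite(f"pics/{n}0.png",r.get_image(n)[:,:,::-1])
    c=r.get_calibration(n);print(n,{k:(v.tolist() if hasattr(v,'tolist') else v) for k,v in c.items()})
print(r.state())
E
```

```text
scene {'camera_matrix': [[521.977706909558, 0.0, 281.3664966980076], [0.0, 521.977706909558, 196.432480712834], [0.0, 0.0, 1.0]], 'world_from_camera': [[0.7868914234788733, -0.4804118293051703, 0.3873065477358376, 1147.963006179457], [0.6170466232914524, 0.6049912479258107, -0.5032286305624777, -687.218713297566], [0.007439915322713588, 0.6349724908977001, 0.772498921334626, 1169.4203348455724], [0.0, 0.0, 0.0, 1.0]]}
side {'camera_matrix': [[529.332202891861, 0.0, 273.9367501914399], [0.0, 529.332202891861, 202.9503808034195], [0.0, 0.0, 1.0]], 'world_from_camera': [[-0.7931868293070448, 0.3586740683343812, -0.49214587930643144, -139.7960344565365], [-0.6088701449996551, -0.4823207445813542, 0.6297966702631788, 936.3291741061709], [-0.011480433002982151, 0.7991993568884748, 0.6009563940978682, 992.7524646006949], [0.0, 0.0, 0.0, 1.0]]}
{'time_s': 0.1, 'joint_positions': array([-7.78072010e+01,  1.96344427e+01,  8.73711225e+01, -8.88470178e-04,
        7.30756124e+01, -8.36512390e+00]), 'joint_velocities': array([-0.12890847, -0.19627324, -0.09705476,  0.00974289,  0.06869548,
       -0.06878398]), 'effort': array([ 1.92228865e-03, -4.34447908e+01, -2.46490574e+01, -6.79840764e-05,
        4.77495545e-03,  3.87009925e-05]), 'eef_pos': array([ 184.29662993, -491.20758024,  230.68122576]), 'orientation': array([-97.76547504,  89.91881796, 102.79270708]), 'force': array([ 0.08109494, -0.31639628,  0.41135741]), 'wrist_torque': array([ 0.01726966,  0.00056406, -0.0185167 ]), 'grip_width': 85.76339061735747}
```

View pics/scene0.png

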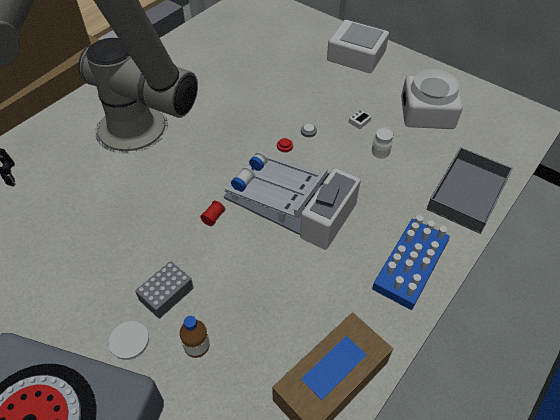

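View pics/side0.png

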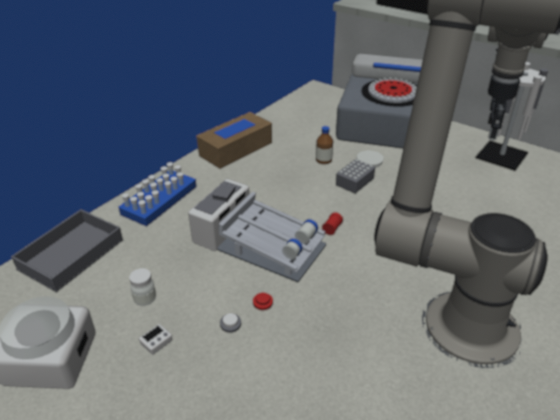

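The scene view shows the gutter with its foot at left. The pots are at about (243,180) and (258,162), the reader at (330,205), the white button at (308,130), its red look-alike at (285,145) and the red pot at (212,213). The side view shows the pots at (308,230) and (292,248) and the white button at (230,321). I'll triangulate roughly, then move the wrist camera in.

```bash
cat > h.py <<'E'
import numpy as np,cv2
from station import r
def ray(c,px):
    K=np.array(c["camera_matrix"]);T=np.array(c["world_from_camera"])
    d=np.linalg.inv(K)@[px[0],px[1],1];d=T[:3,:3]@(d*[1,-1,-1])
    return T[:3,3],d/np.linalg.norm(d)
def onz(c,px,z):
    o,d=ray(c,px);return o+d*(z-o[2])/d[2]
def tri(obs):
    A=np.zeros((3,3));b=np.zeros(3);R=[ray(c,p) for c,p in obs]
    for o,d in R:
        P=np.eye(3)-np.outer(d,d);A+=P;b+=P@o
    X=np.linalg.solve(A,b)
    return X,max(np.linalg.norm((np.eye(3)-np.outer(d,d))@(X-o)) for o,d in R)
def proj(c,X):
    K=np.array(c["camera_matrix"]);T=np.array(c["world_from_camera"])
    p=T[:3,:3].T@(np.array(X)-T[:3,3]);p=p*[1,-1,-1];q=K@p;return q[:2]/q[2]
E
python3 - <<'E'
from h import *
s,d=r.get_calibration("scene"),r.get_calibration("side")
for n,a,b in[("potA",(243,180),(308,230)),("potB",(258,162),(292,248)),("btn",(309,128),(230,319)),("red",(285,144),(263,299)),("slide",(329,190),(222,190)),("redpot",(212,213),(333,223))]:
    X,e=tri([(s,a),(d,b)]);print(n,X.round(),round(e,1))
w=r.get_calibration("wrist");T=np.array(w["world_from_camera"]);print(T.round(2),w["camera_matrix"])
for o in [(0,90,0),(180,90,180),(0,90,20),(0,90,90),(0,90,-90),(180,90,0)]:
    print(o,r.ik([520,60,330],o))
E
```

```text
potA [472.  10.  67.] 2.8
potB [462.  92.  65.] 0.3
btn [464. 341.  17.] 0.8
red [444. 240.  12.] 1.2
slide [714.  79. 137.] 0.2
redpot [ 459. -106.   22.] 0.2
[[ 3.5000e-01  8.9000e-01  3.0000e-01  2.6191e+02]
 [-9.4000e-01  3.3000e-01  1.1000e-01 -4.6366e+02]
 [-0.0000e+00 -3.2000e-01  9.5000e-01  3.7418e+02]
 [ 0.0000e+00  0.0000e+00  0.0000e+00  1.0000e+00]] [[312.28676945   0.         277.24495723]
 [  0.         312.28676945 208.87333171]
 [  0.           0.           1.        ]]
(0, 90, 0) [ -1.81062285  16.18124098  76.70375654   0.          87.11500248
 -91.81062285]
(180, 90, 180) [-1.81062285e+00  1.61812410e+01  7.67037565e+01 -2.54444375e-14
  8.71150025e+01 -9.18106229e+01]
(0, 90, 20) [  -1.81062285   16.18124098   76.70375654    0.           87.11500248
 -111.81062285]
(0, 90, 90) None
(0, 90, -90) [-1.81062285e+00  1.61812410e+01  7.67037565e+01 -2.54444375e-14
  8.71150025e+01 -1.81062285e+00]
(180, 90, 0) [-1.81062285 16.18124098 76.70375654  0.         87.11500248 88.18937715]
```

Run:
```python
from h import *
import pickle
D=[]
for i,p in enumerate([[500,110,250],[600,110,250]]):
    (r.reach(p,[0,90,8]) if i==0 else r.movel(p,v=200)); r.hold(.2)
    c=r.get_calibration("wrist");im=r.get_image("wrist");cv2.imwrite(f"pics/w{i}.png",im[:,:,::-1]);D.append((c,im))
    print(r.state()["time_s"],r.state()["eef_pos"],np.array(c["world_from_camera"])[:3,3])
pickle.dump(D,open("w.pkl","wb"))
```

```text
2.7667 [500.10643613 109.56208408 249.9774447 ] [421.22698649  97.47615976 393.43507127]
3.6667 [599.36651401 110.15422658 250.60087301] [520.28751787  98.02878344 393.98613039]
```

View pics/w0.png

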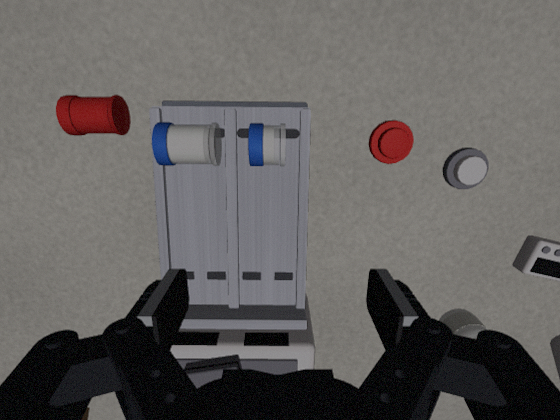

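View pics/w1.png

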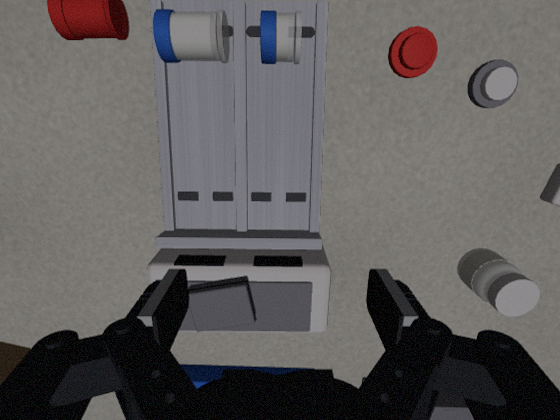

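The wrist views show the long pot in the left (−y) lane, at (187,144) in w0 and (192,36) in w1. The short pot is in the right lane, the ridge slots are at row 275/196, the foot slots at row 132/31, and the white button is at (472,170)/(500,83). Next I'll extract these precisely.

```bash
cat > m.py <<'E'
from h import *
import pickle
D=pickle.load(open("w.pkl","rb"))
def comps(mask,lo=25):
    n,l,s,c=cv2.connectedComponentsWithStats(mask.astype(np.uint8))
    return [(s[i,:5].tolist(),c[i].round(1).tolist()) for i in range(1,n) if s[i,4]>lo]
for i,(c,im) in enumerate(D):
    hsv=cv2.cvtColor(im,cv2.COLOR_RGB2HSV);H,S,V=[hsv[...,k].astype(int) for k in range(3)]
    print(i,"blue",comps((H>100)&(H<130)&(S>120)&(V>60)))
    d=(V<75);d[:,:155]=0;d[:,330:]=0;d[310 if i==0 else 225:]=0;print(" dark",comps(d,15))
    w=(V>140)&(S<40);w[:,:430]=0;print(" white",comps(w,60))
    p=(V>135)&(S<50);p[:,330:]=0;p[200:]=0;print(" pots",comps(p,60))
E
python3 m.py
```

```text
0 blue [([152, 122, 23, 43, 586], [160.3, 143.6]), ([248, 124, 15, 42, 573], [255.3, 144.3])]
 dark [([159, 109, 3, 15, 19], [160.2, 117.2]), ([163, 123, 11, 5, 19], [168.4, 123.9]), ([214, 128, 11, 29, 122], [217.6, 136.1]), ([236, 129, 13, 9, 97], [242.5, 132.8]), ([286, 129, 14, 9, 112], [291.8, 133.1]), ([155, 164, 149, 146, 1916], [189.6, 288.7]), ([207, 272, 19, 8, 133], [216.1, 275.2]), ([243, 272, 18, 8, 138], [251.4, 275.5]), ([275, 272, 18, 8, 127], [283.4, 275.9]), ([305, 297, 3, 13, 29], [305.9, 304.2])]
 white [([458, 158, 29, 26, 555], [471.9, 170.5]), ([526, 243, 34, 31, 209], [544.2, 255.0])]
 pots [([168, 132, 36, 26, 788], [185.3, 144.5]), ([263, 133, 16, 25, 310], [270.2, 145.5]), ([281, 139, 5, 19, 72], [282.5, 147.1])]
1 blue [([153, 9, 24, 52, 780], [162.6, 34.2]), ([260, 11, 16, 51, 772], [267.9, 35.7]), ([192, 381, 17, 8, 78], [199.1, 383.3])]
 dark [([222, 21, 11, 18, 126], [226.5, 30.6]), ([245, 26, 15, 11, 140], [253.0, 31.0]), ([294, 26, 2, 12, 16], [294.8, 32.5]), ([302, 27, 14, 11, 130], [307.5, 31.9]), ([161, 52, 23, 173, 312], [170.1, 119.5]), ([261, 55, 16, 9, 59], [267.9, 60.9]), ([178, 192, 20, 9, 165], [187.7, 195.6]), ([213, 192, 20, 9, 178], [222.5, 196.0]), ([251, 192, 20, 9, 166], [260.4, 196.3]), ([286, 193, 20, 9, 172], [295.4, 196.8])]
 white [([486, 69, 30, 30, 333], [499.1, 85.0]), ([496, 281, 43, 35, 663], [515.7, 297.6])]
 pots [([171, 18, 39, 27, 899], [189.8, 30.8]), ([277, 19, 17, 30, 297], [282.5, 32.1])]
```

```bash
cat > t.py <<'E'
from h import *
import pickle
D=pickle.load(open("w.pkl","rb"));a,b=D[0][0],D[1][0]
s,d=r.get_calibration("scene"),r.get_calibration("side")
for n,p,q in[("r2",(216.1,275.2),(222.5,196)),("r3",(251.4,275.5),(260.4,196.3)),("r4",(283.4,275.9),(295.4,196.8)),("f4",(292.5,133.1),(308.5,31.9)),("f3",(242.5,132.8),(253,31)),
 ("midwall",(234,307),(241,231)),("capL",(152.5,144),(154,35)),("endL",(220,145),(229,36)),("capS",(248.5,145),(261,36)),("btn",(472.2,170.8),(500.5,83.5)),("jar",(470,330),(514,296))]:
    X,e=tri([(a,p),(b,q)]);print(n,X.round(1),round(e,1))
X,e=tri([(a,(472.2,170.8)),(b,(500.5,83.5)),(s,(309,127.5)),(d,(230,319))]);print("btn4",X.round(1),e)
for c,p in((a,(472.2,170.8)),(b,(500.5,83.5)),(s,(309,127.5)),(d,(230,319))):print(onz(c,p,22).round(1))
E
python3 t.py
```

```text
r2 [622.8  51.7  63.8] 0.0
r3 [617.3  93.3  64. ] 0.3
r4 [612.5 131.4  64.1] 0.2
f4 [447.8 118.7  43.8] 0.6
f3 [454.9  64.4  44.8] 0.3
midwall [656.8  77.3  74.2] 0.5
capL [475.8 -22.4  72.1] 0.2
endL [467.3  45.8  73.1] 0.3
capS [463.3  74.6  73.5] 0.5
btn [463.6 340.8  21.1] 0.3
jar [723.9 460.2  -5.3] 18.6
btn4 [463.4 342.   18.9] 1.120489212537486
[463.5 340.6  22. ]
[463.7 339.9  22. ]
[465.9 339.4  22. ]
[460.5 343.4  22. ]
```

The measurements agree with the text: gutter yaw 7.4°, floor origin about (553.1, 63.8, 55.9), long pot about (472, 12.5, 67.5). Next, fingers down behind the pot.

```bash
cat >> h.py <<'E'
O=np.array([553.1,63.8]);yaw=np.radians(7.4);u=np.array([np.cos(yaw),np.sin(yaw)]);v=np.array([-u[1],u[0]])
def G(s,t,h): # horizontal distance s along gutter, t across, h above the floor
    return [*(O+s*u+t*v),55.9+.1206*s+h]
E
python3 - <<'E'
from h import *
p=G(-129,-40,10)
r.reach([p[0],p[1],150],[0,90,7.4]); r.command_gripper(28)
print(r.state()["time_s"],r.state()["grip_width"])
print(r.movel(p,v=60,guard=5)); r.hold(.2)
st=r.state();print(st["time_s"],st["eef_pos"],st["force"])
a=r.get_image("wrist");b=r.get_image("side")[160:300,200:400]
b=cv2.resize(b,None,fx=2.8,fy=2.8,interpolation=cv2.INTER_CUBIC)
o=np.zeros((600,800,3),np.uint8);o[:315,:420]=cv2.resize(a,(420,315));o[200:592,240:800]=b;o[:315,:420]=cv2.resize(a,(420,315))
cv2.imwrite("pics/c1.png",o[:,:,::-1])
E
```

```text
5.1417 27.951273530512914
False
7.15 [430.43469783   7.51553603  50.50250203] [ 0.19931778  0.9144067  -0.00575724]
```

View pics/c1.png

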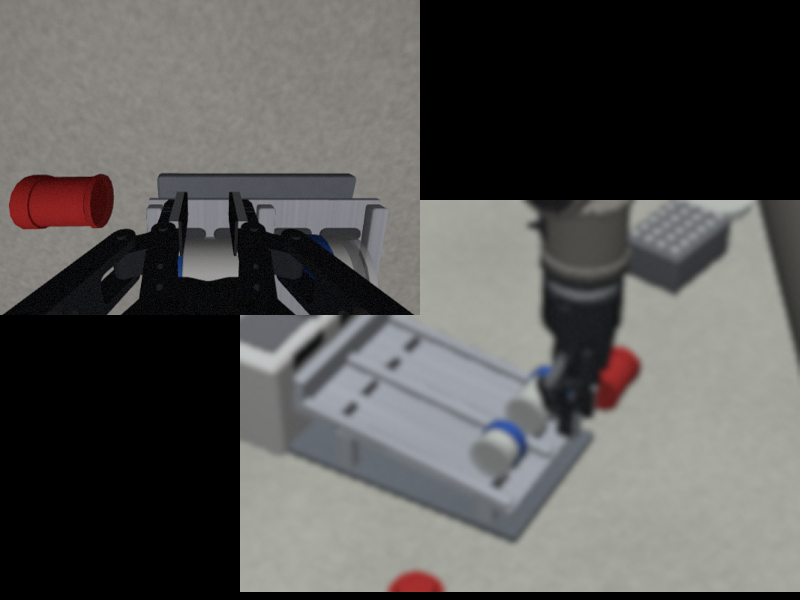

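The fingers stand behind the long pot, centred in its lane and clear of the short pot and the red one. Now push.

Run:
```python
from h import *
for s,vv in((10,45),(46.8,25)):
    g=r.movel(G(s,-40,10),v=vv,guard=15); st=r.state(); print(g,st["time_s"],st["eef_pos"],st["force"].round(1))
    if g: break
r.hold(.3);st=r.state();print(st["force"].round(1),(st["eef_pos"][:2]-O)@u)
a=r.get_image("wrist");b=r.get_image("side")[160:300,180:380]
o=np.zeros((592,800,3),np.uint8);o[200:,240:]=cv2.resize(b,None,fx=2.8,fy=2.8,interpolation=cv2.INTER_CUBIC);o[:315,:420]=cv2.resize(a,(420,315))
cv2.imwrite("pics/c2.png",o[:,:,::-1])
```

```text
False 10.5083 [568.13103446  25.41749856  67.11448812] [-0.5  0.7 -0.1]
False 12.1417 [602.96399237  29.98585888  71.24583614] [-6.  -2.1  2.6]
[-4.5 -1.6  2.5] 45.07322964984224
```

View pics/c2.png

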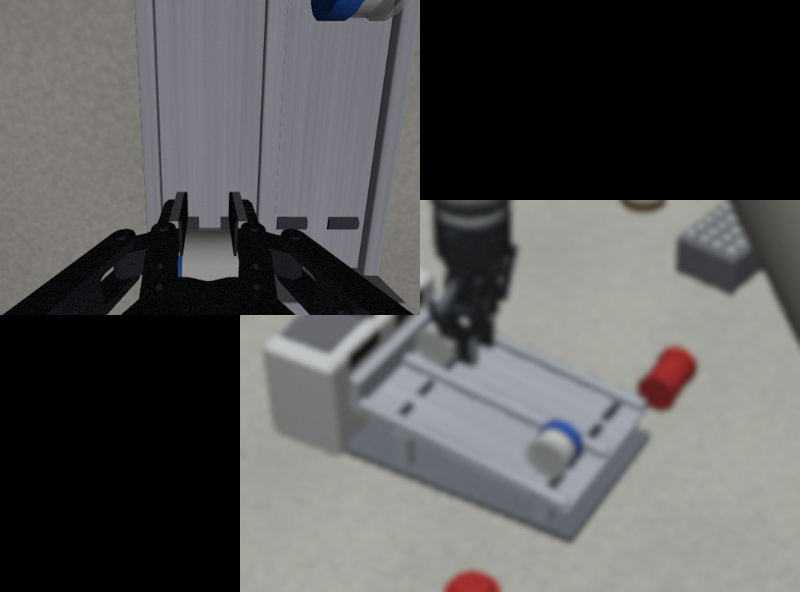

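The pot is at the top under the fingers, with about 5 N of contact force. I'll push a few mm more to see whether it is against the stop or still on the ridge.

Run:
```python
from h import *
for s in (48.8,50.8,52.8,54.8):
    g=r.movel(G(s,-40,10),v=10,guard=14); r.hold(.15);st=r.state(); print(s,g,st["time_s"],(st["eef_pos"][:2]-O)@u,st["force"].round(1))
    if g or np.linalg.norm(st["force"])>16: break
r.movel(G(20,-40,12),v=60);r.hold(.3)
p=r.state()["eef_pos"];r.movel([p[0]-60,p[1],230],v=200);r.hold(.5)
c=r.get_calibration("wrist");a=r.get_image("wrist");print(r.state()["time_s"])
import pickle;pickle.dump((c,a),open("w3.pkl","wb"))
cv2.imwrite("pics/c3.png",a[:,:,::-1])
```

```text
48.8 False 13.0417 45.1339142036809 [-12.9  -2.9   6. ]
50.8 False 13.5417 45.14730439681722 [-18.7  -3.5   9.4]
16.0583
```

View pics/c3.png

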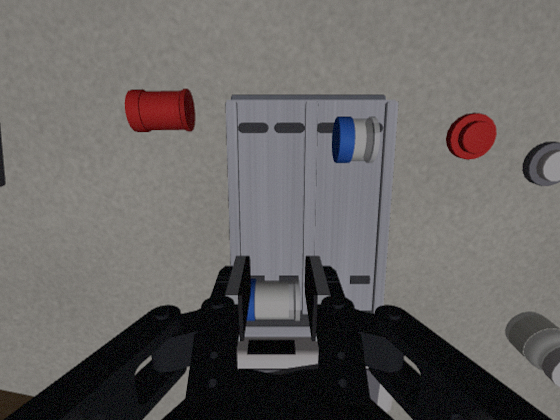

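The stall at 45.1 mm with force rising to about 19 N means the pot is against the stop, and after release it stays past the ridge, at about (272,300). I'll check that numerically, then press the button.

Run:
```python
from h import *
import pickle
c,a=pickle.load(open("w3.pkl","rb"))
def pot(x,t,y0): # pot centre in gutter coords; y0 along the axis
    return [*(O+(x*.9928-22*.1197)*u+(t+y0)*v),55.9+x*.1197+22*.9928]
print("long exp",[proj(c,pot(82,-40,y)).round(1) for y in(-30,30)]," if on ridge-foot side x=60",proj(c,pot(60,-40,0)).round(1))
print("short exp",[proj(c,pot(-85,40,y)).round(1) for y in(-18,18)])
r.command_gripper(0)
B=[463.6,340.6]
r.reach([*B,110],[0,90,7.4]);r.movel([*B,32],v=100);r.hold(.2)
f0=r.state()["force"]
z=32;g=r.movel([*B,8],v=15,guard=14);st=r.state();print(g,st["time_s"],st["eef_pos"].round(1),(st["force"]-f0).round(1),st["grip_width"])
r.hold(.5);st=r.state();print(st["eef_pos"].round(1),(st["force"]-f0).round(1))
b=r.get_image("side")[270:370,160:300];cv2.imwrite("pics/c4.png",cv2.resize(b,None,fx=4,fy=4,interpolation=cv2.INTER_CUBIC)[:,:,::-1])
print(r.state()["time_s"])
```

```text
long exp [array([242.9, 300.3]), array([299. , 300.2])]  if on ridge-foot side x=60 [270.8 281. ]
short exp [array([334.6, 140.1]), array([372.1, 140.1])]
True 19.9333 [463.6 340.6  16. ] [-1.7 -1.6  7.3] 0.3563433371850776
[463.6 340.6  16. ] [-1.4 -1.5  7.3]
20.4833
```

View pics/c4.png

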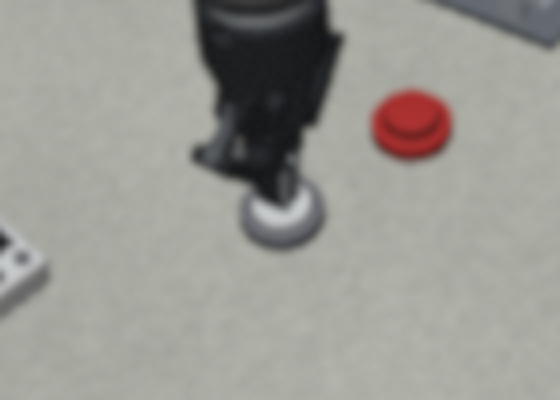

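The fingers are on the white button. The tip is at z = 16.0 (6 mm down) with 7.3 N standing, above the 4 N needed. One slightly firmer press to confirm the bottom, then retreat and check the pots.

Run:
```python
from h import *
B=[463.6,340.6]
r.movel([*B,11],v=10,guard=12);r.hold(.3);st=r.state();print(st["eef_pos"].round(2),st["force"].round(1))
r.movel([*B,120],v=100)
r.reach([500,110,250],[0,90,8]);r.hold(.5);c=r.get_calibration("wrist");a=r.get_image("wrist");s=r.get_image("scene")
print(r.state()["time_s"])
o=np.zeros((420,800,3),np.uint8);o[:,:480]=a[:,:480];o[:240,480:]=cv2.resize(s[100:260,190:403],(320,240),interpolation=cv2.INTER_CUBIC)
cv2.imwrite("pics/c5.png",o[:,:,::-1])
def pot(x,t,y0): return [*(O+(x*.9928-22*.1197)*u+(t+y0)*v),55.9+x*.1197+22*.9928]
print("long home",[proj(c,pot(82,-40,y)).round(1) for y in(-30,30)],"short",[proj(c,pot(-85,40,y)).round(1) for y in(-18,18)])
```

```text
[463.64 340.6   16.02] [-0.9 -1.4  7.7]
23.8833
long home [array([168.7, 294.4]), array([221.6, 294.8])] short [array([248.5, 145.1]), array([283.5, 145.4])]
```

View pics/c5.png

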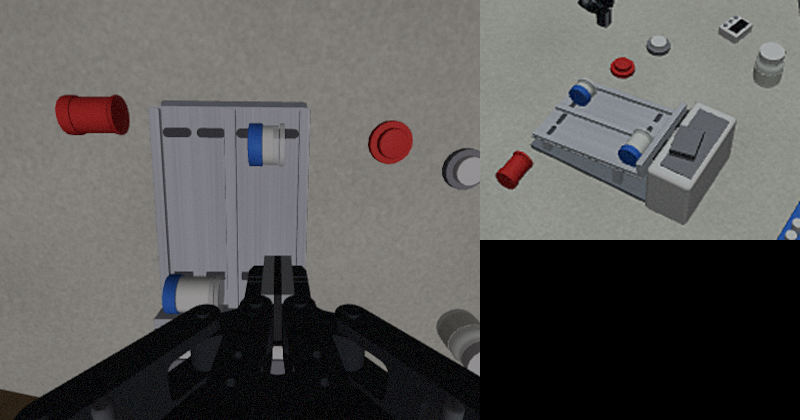

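The long pot sits at (193,294), where the home position projects (row 294). The short pot is at (267,145), as before, and the look-alikes and other things in view are unmoved. Handing in.

```bash
python3 -c "
from station import r
r.sign_off();print(r.state()['time_s'])"
```

```text
the job is handed in; nothing more can be done
the job is handed in; nothing more can be done
```

The long pot is home against the end stop, the white scan button has been pressed fully down, and the job is handed in at about 24 s of the 53 s allowed.

- **Pot:** I pushed it up the −y lane with the partly opened fingers and over the ridge. At the end the fingers stalled and the force rose to about 21 N, so it was against the stop. About 8 s after the fingers left it, it was still in the image row where the home position projects (294).
- **Button:** I pressed it with shut fingers after the pot was home. The tip stopped at z = 16.0 mm, which is 6 mm of travel, with about 7.5 N standing. A second, firmer press went no deeper.
- **Everything else:** The short pot matched its starting position in the last picture. The red pot and red button looked unmoved, and so did the timer, jar and slide box. The tip rack, reagent bottle and dish were out of that last view, but the arm never went near them.

No check failed. The one rough spot was the side camera, which put the button about 3–4 mm off the wrist views. I used the wrist-camera position.

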